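# Seat the vial stopper with the bench press pedal

## Robot

A 7-joint arm with a two-finger parallel gripper is mounted at the origin on the work surface. World frame = base frame: x ahead of the robot, y to its left, z up, the work surface at z = 0. Lengths are in m, angles in rad, forces in N, time in s.
With the tool pointing down it reaches from about 0.425 to 0.825 m from the base axis. Payload 3.6 kg.
Tool frame: the origin (TCP) lies between the finger pads; the fingertips stand 22 mm ahead of it and the grasp point (between the pads) lies 3 mm ahead of it (tips_ahead is the distance from the TCP to the fingertips, in m); z points along the fingers, y is the direction in which the jaws open and shut (so a half turn about z gives the same grasp; the last joint's range is limited). The gripper opens to 93 mm and grips with 3 to 60 N. Pads are 15 mm wide; open, the fingers measure 128 mm over their backs; the gripper's body (75 mm by 188 mm) begins 65 mm behind the grasp point.
Start: joints at [1.173, 0.615, -0.013, 1.423, 0.008, 1.103, -0.04], TCP at [0.236, -0.606, 0.241] pointing down, gripper open.
Joint ranges: [-3.12, 3.12], [-0.3, 2.06], [-1.34, 1.32], [0.26, 2.42], [-1.36, 4.5], [0.01, 1.98], [-2.84, 2.84]. Speed limits (rad/s): [2.79, 2.79, 3.14, 3.14, 3.14, 3.14, 3.14].

## Interface

Orientations are given as a rotation vector (axis times angle).
In Python, from station import read_state, snapshot, camera_info, sign_off, tips_ahead gives the robot as it stands. The module is installed in compiled form; this text tells all that it offers.
- The arm moves only by the tool servo_tool, never from a script. Its argument "deltas" is one flat list of numbers, 7 for each row, row after row: the shift along the tool's x, y, z in cm, then the turn, a rotation vector about the tool's x, y, z in degrees, then the closure, from 0 (fully open) to 1 (shut). A call has 1 to 10 rows; each row shifts and turns the commanded pose from where the row before left it, along the tool's axes as they then stand; what a row does not reach is not made up. A row lasts 1/10 s, in which the tool goes at most 50 mm and 8.59 degrees, less where a joint would pass 70% of its speed; a pose out of reach is approached as far as the arm can. A call with a gripper value outside its range is refused whole. The fingers move at their own pace and stop on an object; the grip force is fixed at half the most. Time passes only in rows, so rows that do not move let the fingers close. It gives the time, the measured TCP pose, the force and the opening at its end, in the units of the state.
- read_state(): the state, without advancing time (a new reading comes with each control period).
- snapshot(name): name is "side" or "top" or "wrist"; returns (picture, depth): 420x560x3 uint8, red, green, blue; 420x560 float32, m along the optical axis (not along the pixel's ray), 0 where there is no reading.
- camera_info(name): a dict with "vertical_fov" (degrees; the focal length in pixels is half the picture's height over the tangent of half this angle, whatever the lens; pixels are square), "cx", "cy" (the principal point, pixels), "rvec" (rotation vector, rad) and "tvec" (3), from world to camera coordinates, as OpenCV has them. Camera axes: x right, y down, z forward; pixel columns grow to the right and rows downward; lengths in m; the calibration is good to about 2 mm. The wrist camera is an equidistant fisheye: a pixel r from the principal point sees the ray r / f radians off the axis. A picture is of the moment at which its call begins: read the wrist's pose just before it. camera_info takes no time and is no camera call; for the wrist camera it gives the pose at the moment of the call.
- sign_off(): hands the job in, once; it reports no verdict.
The state is a dict: "t": time; "qpos": joint angles; "dq": joint speeds; "tau": joint torques, N m; "position": TCP position; "ee_rot": TCP orientation; "contact_force": force on the tool from outside, world axes, zero at the start; "moment": the same for the moment, N m; "width": opening from 0.0 (shut) to 1.0 (fully open).
Only numpy, scipy, OpenCV 4.12 (cv2) and the standard library are available. Lean on these libraries where they do the work, as an engineer would, in place of code of your own. Each camera call takes 0.05 s, during which the arm holds its last target.

## Task

Two white stoppering presses stand on the lab bench; one has an amber vial with an orange stopper under its ram, the other is empty. Press the green pedal of the press with the vial all the way down to its stop and keep it there for about a second, so that the stopper is pushed home, then let the pedal come back up by itself. Leave the pedal of the empty press alone.

Things in the scene. Friction and masses are not known exactly. Their poses are not given: they have to be found in the camera images.
- press_tread (a point): middle of the upper face of the green pedal tread with black pad (56 mm along x, 50 wide) on the press with the vial. Turns with the pedal: z = tread's upward normal, x = along the pedal from free end to hinge, y = across. Released: slopes up 0.25 rad to its free end, point 73 mm above the bench; at the stop: slopes down 0.10 rad, point 40 mm lower and under 6 mm sideways
- press_pedal (a joint): pedal of the white press with the vial (base 280 x 110 mm, fixed; gantry 120 mm wide, 236 mm tall, 190 mm behind the tread): 0 = released, 0.35 rad = on its fixed stop. Hinge across the press, 120 mm behind the tread's middle. A spring returns it; the tread takes about 2 N at first, about 10 N just before the stop. Drives the ram down 21 mm
- stopper (a joint): orange stopper (32 mm wide) in the amber vial (46 mm wide, 48 mm tall) under the ram: 0 = 14 mm proud, 0.014 m = fully home. Starts at 0 to 0.004 and stays where pushed. The ram meets it a third to halfway down the pedal's stroke and has it home at the pedal's stop
- spare_pedal (a joint): pedal of the other, empty press, the same in all respects: 0 = released, 0.35 rad = at its stop. To be left alone

How it is judged:
By the outcome, as a careful person would: the job done as asked, in the order asked, and still so for the second after the job is handed in, with the robot touching nothing.
It also fails if it takes over 32 s, if anything falls off the work surface, if the arm or the gripper's body presses on something with over 40 N, if the wrist force passes 120 N, or if a joint passes its speed limit or range.

## Working session

There is one attempt and no reset: what is moved stays moved. The work goes in short steps, Python scripts to look and compute and a tool call to move; the robot and the scene stay as the last step left them, time stands still between calls to the robot, and variables do not carry over. Pictures are saved under pics/ and viewed, and the job is handed in when it is done.

Besides the shell and the picture viewer there is one more tool, called after "Emit:" as a command line: name --argument value ..., lists and objects as JSON in quotes. servo_tool: Moves the arm, as the interface text tells. Its arguments: {"type":"object","properties":{"deltas":{"type":"array"}},"required":["deltas"]}

```bash
mkdir -p pics
cat > h.py <<'E'
import numpy as np, cv2
from station import *
def save(n,name):
    p,d=snapshot(n); cv2.imwrite(f'pics/{name}.png',cv2.cvtColor(p,cv2.COLOR_RGB2BGR)); np.savez(f'pics/{name}.npz',p=p,d=d); return p,d
def cam(n,shape=(420,560)):
    c=camera_info(n); f=shape[0]/2/np.tan(np.radians(c['vertical_fov'])/2)
    R=cv2.Rodrigues(np.array(c['rvec'],float))[0]; return f,c['cx'],c['cy'],R,np.array(c['tvec'],float)
def pts(n,d):
    f,cx,cy,R,t=cam(n); v,u=np.mgrid[:420,:560]
    X=np.stack([(u-cx)/f*d,(v-cy)/f*d,d],-1); return (X-t)@R
E
python3 - <<'E'
from h import *
s=read_state(); print(s)
for n in('side','top'):
    save(n,n+'0'); print(n,camera_info(n))
E
```

```text
{'t': 0.0, 'qpos': array([ 1.17252317,  0.61591365, -0.0126029 ,  1.42489449,  0.00809985,
        1.10336591, -0.04038524]), 'dq': array([ 0.00084616, -0.00186241,  0.00092323,  0.00099086,  0.00022869,
       -0.00109637, -0.00127079]), 'tau': array([ 2.88618339e-04, -4.58936834e+01,  2.08686381e-01, -1.65746248e+01,
       -6.12690789e-02,  2.04130373e-02,  2.24192527e-04]), 'position': array([ 0.2358624, -0.6049158,  0.2394862]), 'ee_rot': array([-3.08501481e+00, -5.80272635e-01,  8.01045571e-04]), 'contact_force': array([-0.37066446,  0.23299569,  0.56414073]), 'moment': array([0.02251459, 0.00794849, 0.00126807]), 'width': 1.0000838534942411}
side {'vertical_fov': 51.130601326958526, 'cx': 273.0458014477987, 'cy': 213.1263845850296, 'rvec': array([ 0.38483352, -2.59516424,  1.41355267]), 'tvec': array([0.55016037, 0.20231808, 0.88687694])}
top {'vertical_fov': 46.711150112008525, 'cx': 289.1463132926441, 'cy': 206.21618189105345, 'rvec': array([ 2.14544017, -2.10688287,  0.20306542]), 'tvec': array([-0.02203449,  0.58848322,  1.07757994])}
```

View pics/side0.png

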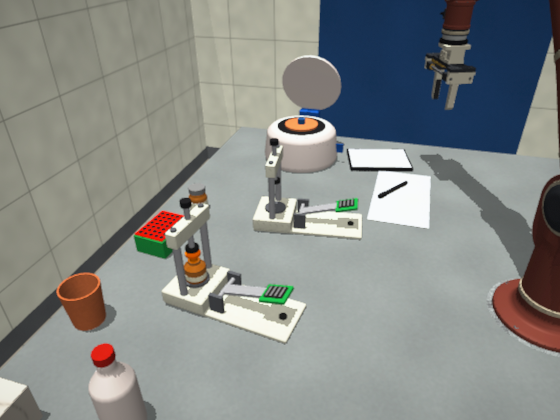

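View pics/top0.png

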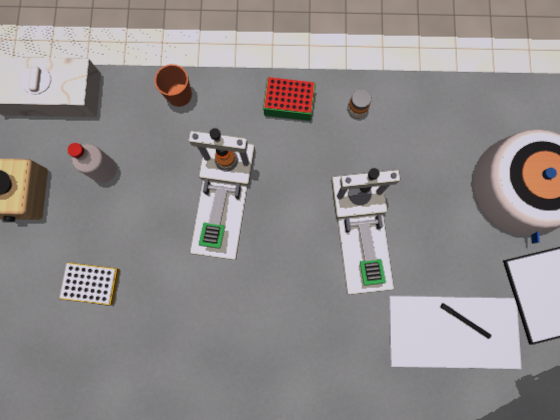

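The vial's press is the left one in the top view: vial at about (225,157), green tread at about (211,235). In the side view its tread is at (276,293). The right-hand press is empty. Next I'll measure the tread.

Run:
```python
from h import *
def ray(n,u,v,z):
    f,cx,cy,R,t=cam(n); C=-R.T@t; d=R.T@np.array([(u-cx)/f,(v-cy)/f,1]); return C+d*(z-C[2])/d[2]
for n,boxes in(('top',[(185,210,240,260),(345,250,400,295)]),('side',[(250,270,305,315),(330,190,370,220)])):
    D=np.load(f'pics/{n}0.npz'); P=pts(n,D['d']); p=D['p']
    h=cv2.cvtColor(p,cv2.COLOR_RGB2HSV)
    m=((h[...,0]>45)&(h[...,0]<85)&(h[...,1]>120)&(h[...,2]>50)).astype(np.uint8)
    for b in boxes:
        mm=np.zeros_like(m); mm[b[1]:b[3],b[0]:b[2]]=m[b[1]:b[3],b[0]:b[2]]
        cs=np.argwhere(mm)[:,::-1].astype(np.int32)
        hull=cv2.convexHull(cs); r=cv2.minAreaRect(hull); 
        f=np.zeros_like(m); cv2.fillConvexPoly(f,hull,1)
        M=cv2.moments(hull); c=(M['m10']/M['m00'],M['m01']/M['m00'])
        Q=P[(f>0)&(D['d']>0)]
        print(n,r,c,'ray@.073',ray(n,*c,.073),'depth med',np.median(Q,0),'z pct',np.percentile(Q[:,2],[5,25,50,75,95]))
        # top-face plane fit
        Q=Q[(Q[:,2]>.045)&(Q[:,2]<.1)]; 
        q=Q-Q.mean(0); w=np.linalg.svd(q,full_matrices=False); print('  n',len(Q),Q.mean(0),'normal',w[2][2],'dir',w[2][0],'sv',w[1]/np.sqrt(len(Q)))
# white base orientation top view
D=np.load('pics/top0.npz');P=pts('top',D['d']);h=cv2.cvtColor(D['p'],cv2.COLOR_RGB2HSV)
for b in [(180,120,265,265),(325,160,405,300)]:
    S=np.s_[b[1]:b[3],b[0]:b[2]]
    Q=P[S][(h[S][...,2]>170)&(h[S][...,1]<60)&(P[S][...,2]<.06)&(P[S][...,2]>.003)]
    r=cv2.minAreaRect(Q[:,:2].astype(np.float32)*1000); print(len(Q),r,np.percentile(Q[:,2],[5,50,95])); print(cv2.boxPoints(r))
# gantry top
    G=P[S][(P[S][...,2]>.2)&(P[S][...,2]<.26)]; print('gantry',len(G),cv2.minAreaRect(G[:,:2].astype(np.float32)*1000))
# orange
m=(h[...,0]<18)&(h[...,1]>150)&(h[...,2]>120); S=np.s_[140:180,205:245]; Q=P[S][m[S]]; print('orange',len(Q),np.median(Q,0))
```

```text
top ((211.25, 234.75001525878906), (21.1805419921875, 23.337818145751953), 11.309932708740234) (211.27389903329754, 234.94020766201214) ray@.073 [0.5159402  0.16374351 0.073     ] depth med [0.51575039 0.16354338 0.07298163] z pct [0.06381129 0.06901485 0.07298163 0.07632442 0.07909736]
  n 497 [0.5160396  0.16337991 0.07262736] normal [ 0.2436829  -0.02962016  0.96940254] dir [-0.96781585  0.05735493  0.24503653] sv [0.01605141 0.01401801 0.00244975]
top ((372.10809326171875, 271.6486511230469), (24.3310489654541, 21.04306983947754), 80.53767395019531) (372.03211169284464, 271.87958115183244) ray@.073 [ 0.43945779 -0.19925753  0.073     ] depth med [ 0.43912597 -0.1991169   0.07345448] z pct [0.0641832  0.06931296 0.07345448 0.07634888 0.07962512]
  n 516 [ 0.43938791 -0.19937114  0.07289305] normal [0.2457857  0.0582774  0.96757074] dir [-0.95402454 -0.16210648  0.25210842] sv [0.01584889 0.01391417 0.00266468]
side ((275.4877624511719, 293.6097412109375), (31.804283142089844, 18.773361206054688), 6.34019136428833) (275.68862911795964, 293.634431455898) ray@.073 [0.51574328 0.17282
[... 816 characters left out ...]
.72523498535156, 283.8954162597656), 82.46217346191406) [0.00688757 0.0113196  0.04223708]
[[466.21414  113.65624 ]
 [747.6563    76.414635]
 [769.52747  241.6991  ]
 [488.08527  278.9407  ]]
gantry 145 ((700.6162109375, 140.49557495117188), (103.9710922241211, 22.223674774169922), 76.3267593383789)
2660 ((523.0819702148438, -197.79873657226562), (306.08447265625, 128.66058349609375), 8.81199836730957) [0.00714141 0.01132157 0.04238468]
[[ 361.99127 -157.67274]
 [ 381.7011  -284.81467]
 [ 684.17267 -237.92473]
 [ 664.4628  -110.78281]]
gantry 154 ((624.5775146484375, -175.56692504882812), (106.7057876586914, 21.19822120666504), 89.83570098876953)
orange 136 [0.68980424 0.13628603 0.08422141]
```

Run:
```python
from h import *
s=read_state(); R=cv2.Rodrigues(s['ee_rot'])[0]; print(R.round(3), tips_ahead)
print(R.T@(np.array([.49,0,.2])-s['position'])*100)
# base edges from image contour
p=np.load('pics/top0.npz')['p'];h=cv2.cvtColor(p,cv2.COLOR_RGB2HSV)
f,cx,cy,Rc,t=cam('top');C=-Rc.T@t
def ray(u,v,z):
    d=Rc.T@np.array([(u-cx)/f,(v-cy)/f,1]); return C+d*(z-C[2])/d[2]
for b in [(185,195,250,262)]:
    m=np.zeros((420,560),np.uint8);S=np.s_[b[1]:b[3],b[0]:b[2]]
    m[S]=((h[S][...,2]>150))|((h[S][...,1]>120)&(h[S][...,2]>50)); 
    hull=cv2.convexHull(np.argwhere(m)[:,::-1].astype(np.int32)); q=cv2.approxPolyDP(hull,3,True)[:,0]
    for a in q: print(a,ray(*a,.011).round(4))
```

```text
[[ 0.932  0.363 -0.001]
 [ 0.363 -0.932  0.002]
 [-0.    -0.002 -1.   ]] 0.022
[ 45.65446373 -47.12068911   4.06882285]
[245 195] [0.6227 0.0962 0.011 ]
[234 259] [0.4673 0.117  0.011 ]
[191 253] [0.4797 0.2195 0.011 ]
[200 195] [0.6207 0.2054 0.011 ]
```

Emit:
servo_tool --deltas '[2.85,-2.95,0.25,0,0,0,1,2.85,-2.95,0.25,0,0,0,1,2.85,-2.95,0.25,0,0,0,1,2.85,-2.95,0.25,0,0,0,1,2.85,-2.95,0.25,0,0,0,1,2.85,-2.95,0.25,0,0,0,1,2.85,-2.95,0.25,0,0,0,1,2.85,-2.95,0.25,0,0,0,1]'

```text
t: 0.9
position: [0.363, -0.3011, 0.2204]
ee_rot: [-3.087, -0.58, 0.0]
contact_force: [0.1, -0.7, -0.5]
width: 0.359
```

Emit:
servo_tool --deltas '[2.85,-2.95,0.25,0,0,0,1,2.85,-2.95,0.25,0,0,0,1,2.85,-2.95,0.25,0,0,0,1,2.85,-2.95,0.25,0,0,0,1,2.85,-2.95,0.25,0,0,0,1,2.85,-2.95,0.25,0,0,0,1,2.85,-2.95,0.25,0,0,0,1,2.85,-2.95,0.25,0,0,0,1]'

```text
t: 1.7
position: [0.4897, 0.0014, 0.2004]
ee_rot: [3.087, 0.581, -0.001]
contact_force: [1.0, 0.1, -0.3]
width: 0.002
```

Emit:
servo_tool --deltas '[0,0,0,0,0,7,1,0,0,0,0,0,7,1,0,0,0,0,0,7,1,0,0,0,0,0,7,1,0,0,0,0,0,0,1]'

```text
t: 2.2
position: [0.4892, -0.0, 0.2004]
ee_rot: [3.136, -0.183, -0.001]
contact_force: [0.3, -0.0, 0.2]
width: 0.009
```

Run:
```python
from h import *
s=read_state(); R=cv2.Rodrigues(s['ee_rot'])[0]; print(s['t'],s['position'],R.round(3),s['width'],s['contact_force'])
print(R.T@(np.array([.516,0.164,.073+.022+.02])-s['position'])*100)
```

```text
2.2 [ 4.89180088e-01 -1.77575982e-05  2.00378241e-01] [[ 0.993 -0.116 -0.001]
 [-0.116 -0.993 -0.   ]
 [-0.001  0.    -1.   ]] 0.00853559531410177 [ 0.31314903 -0.02046395  0.2066997 ]
[  0.76404096 -16.6060382    8.53003528]
```

Emit:
servo_tool --deltas '[0.15,-3.3,0.5,0,0,0,1,0.15,-3.3,0.5,0,0,0,1,0.15,-3.3,0.5,0,0,0,1,0.15,-3.3,0.5,0,0,0,1,0.15,-3.4,0.5,0,0,0,1,0,0,2,0,0,0,1,0,0,2,0,0,0,1,0,0,2,0,0,0,1,0,0,0,0,0,0,1]'

```text
t: 3.1
position: [0.5142, 0.1633, 0.1132]
ee_rot: [3.134, -0.179, -0.01]
contact_force: [-0.8, 0.6, 0.5]
width: 0.002
```

Run:
```python
from h import *
s=read_state(); print(s['t'],s['position'],s['contact_force'])
a,_=save('side','side1');b,_=save('top','top1')
x=cv2.resize(a[180:360,140:340],(800,720))[:, :];y=cv2.resize(b[110:290,140:290],None,fx=4,fy=4)
cv2.imwrite('pics/c1.png',cv2.cvtColor(cv2.resize(np.hstack([x,y]),(800,412)),cv2.COLOR_RGB2BGR))
```

```text
3.1 [0.51420682 0.1632658  0.11316182] [-0.81759483  0.56047412  0.45285989]
```

View pics/c1.png

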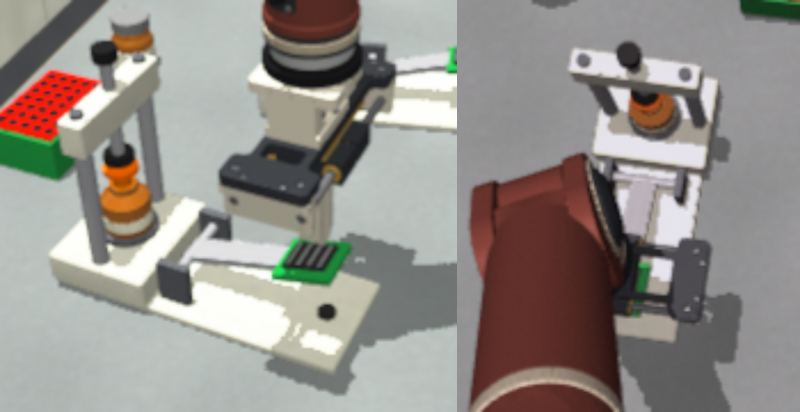

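The closed fingertips (side crop at about (318,240)) sit just above the tread middle, and the gripper is clear of the gantry. I'll press down in stages.

Emit:
servo_tool --deltas '[0,0,0.6,0,0,0,1,0,0,0.6,0,0,0,1,0,0,0.6,0,0,0,1,0,0,0.6,0,0,0,1,0,0,0.6,0,0,0,1,0,0,0,0,0,0,1]'

```text
t: 3.8
position: [0.5157, 0.164, 0.085]
ee_rot: [3.136, -0.183, -0.002]
contact_force: [-1.9, -0.1, 3.0]
width: 0.005
```

Emit:
servo_tool --deltas '[0,0,0.5,0,0,0,1,0,0,0.5,0,0,0,1,0,0,0.5,0,0,0,1,0,0,0.3,0,0,0,1,0,0,0,0,0,0,1]'

```text
t: 4.3
position: [0.5145, 0.1643, 0.0676]
ee_rot: [3.136, -0.182, -0.006]
contact_force: [-2.9, 1.3, 5.5]
width: 0.002
```

Emit:
servo_tool --deltas '[0,0,0.4,0,0,0,1,0,0,0.4,0,0,0,1,0,0,0.2,0,0,0,1,0,0,0,0,0,0,1]'

```text
t: 4.7
position: [0.5143, 0.1643, 0.058]
ee_rot: [3.136, -0.182, -0.006]
contact_force: [-4.6, 0.5, 8.9]
width: 0.005
```

Emit:
servo_tool --deltas '[0,0,0.2,0,0,0,1,0,0,0,0,0,0,1]'

```text
t: 4.9
position: [0.5144, 0.1643, 0.0562]
ee_rot: [3.136, -0.182, -0.006]
contact_force: [-5.2, 1.1, 8.8]
width: 0.005
```

Emit:
servo_tool --deltas '[0,0,0.2,0,0,0,1,0,0,0,0,0,0,1]'

```text
t: 5.1
position: [0.5144, 0.1643, 0.0546]
ee_rot: [3.136, -0.182, -0.006]
contact_force: [-6.0, 0.2, 12.6]
width: 0.005
```

Emit:
servo_tool --deltas '[0,0,0.2,0,0,0,1,0,0,0,0,0,0,1]'

```text
t: 5.3
position: [0.5144, 0.1643, 0.0541]
ee_rot: [-3.136, 0.182, 0.005]
contact_force: [-7.6, -1.1, 21.5]
width: 0.004
```

Emit:
servo_tool --deltas '[0,0,0.2,0,0,0,1,0,0,0,0,0,0,1]'

```text
t: 5.5
position: [0.5145, 0.1643, 0.0535]
ee_rot: [-3.136, 0.182, 0.004]
contact_force: [-11.9, -1.8, 31.9]
width: 0.004
```

The force has risen from 12 to 32 N with almost no travel, so the pedal is on its stop. I'll hold and look.

Emit:
servo_tool --deltas '[0,0,0,0,0,0,1,0,0,0,0,0,0,1,0,0,0,0,0,0,1,0,0,0,0,0,0,1,0,0,0,0,0,0,1,0,0,0,0,0,0,1,0,0,0,0,0,0,1,0,0,0,0,0,0,1]'

```text
t: 6.3
position: [0.5145, 0.1643, 0.0535]
ee_rot: [-3.136, 0.182, 0.004]
contact_force: [-10.1, -1.4, 31.9]
width: 0.008
```

Run:
```python
from h import *
s=read_state(); print(s['t'],s['position'],s['contact_force'])
a,_=save('side','side2')
cv2.imwrite('pics/c2.png',cv2.cvtColor(cv2.resize(a[180:350,140:340],(700,595)),cv2.COLOR_RGB2BGR))
```

```text
6.3 [0.51448238 0.16434465 0.05348288] [-10.12284125  -1.40173217  31.88925492]
```

View pics/c2.png

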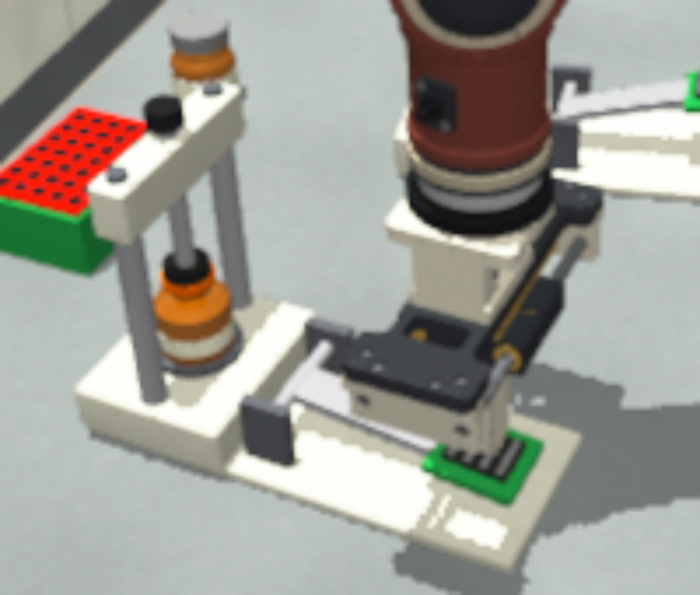

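The pedal tread at (490,465) is fully down, and the ram has the stopper seated in the vial at (190,280). It has been held for about 1 s. Now I'll lift straight up.

Emit:
servo_tool --deltas '[0,0,-0.5,0,0,0,1,0,0,-1,0,0,0,1,0,0,-1,0,0,0,1,0,0,-1,0,0,0,1,0,0,-1,0,0,0,1,0,0,-1,0,0,0,1,0,0,-2,0,0,0,1,0,0,-3,0,0,0,1,0,0,-3,0,0,0,1,0,0,0,0,0,0,1]'

```text
t: 7.35
position: [0.5191, 0.1644, 0.1887]
ee_rot: [-3.133, 0.184, -0.013]
contact_force: [0.7, 0.7, -0.5]
width: 0.002
```

Emit:
servo_tool --deltas '[-0.5,2,-2,0,0,0,1,-0.5,3,-1,0,0,0,1,-0.5,3,0,0,0,0,1,-0.5,3,0,0,0,0,1,0,3,0,0,0,0,1,0,3,0,0,0,0,1,0,0,0,0,0,0,1,0,0,0,0,0,0,1]'

```text
t: 8.15
position: [0.4762, -0.003, 0.2141]
ee_rot: [-3.136, 0.186, 0.002]
contact_force: [0.9, 0.3, 0.2]
width: 0.002
```

Run:
```python
from h import *
s=read_state(); print(s['t'],s['position'],s['contact_force'])
a,_=save('side','side3');b,d=save('top','top3')
P=pts('top',d);h=cv2.cvtColor(b,cv2.COLOR_RGB2HSV)
m=(h[...,0]>45)&(h[...,0]<85)&(h[...,1]>120)&(h[...,2]>50)
for bx in[(185,210,240,260),(345,250,400,295)]:
    S=np.s_[bx[1]:bx[3],bx[0]:bx[2]];print(m[S].sum(),np.median(P[S][m[S]],0) if m[S].any() else None)
D0=np.load('pics/top0.npz');P0=pts('top',D0['d'])
for bx in[(185,210,240,260),(345,250,400,295)]:
    S=np.s_[bx[1]:bx[3],bx[0]:bx[2]];print('depth diff before/after mm',np.median(np.abs(P0[S]-P[S])[...,2])*1000)
    print(np.median(P0[S][m[S]],0))
x=cv2.resize(a[180:350,140:360],(770,595));cv2.imwrite('pics/c3.png',cv2.cvtColor(x,cv2.COLOR_RGB2BGR))
a0=np.load('pics/side0.npz')['p'];z=[cv2.resize(q[225:290,165:225],(390,422)) for q in(a0,a)]
cv2.imwrite('pics/c4.png',cv2.cvtColor(np.hstack(z),cv2.COLOR_RGB2BGR))
```

```text
8.15 [ 0.47624031 -0.00301276  0.21413208] [0.87115845 0.33660754 0.22891307]
249 [0.51112319 0.1621094  0.07262114]
246 [ 0.43465196 -0.19608691  0.07242106]
depth diff before/after mm 2.4010783347297724
[0.5111623  0.16241883 0.07243576]
depth diff before/after mm 2.028686583538395
[ 0.43449848 -0.19580366  0.07277602]
```

View pics/c3.png

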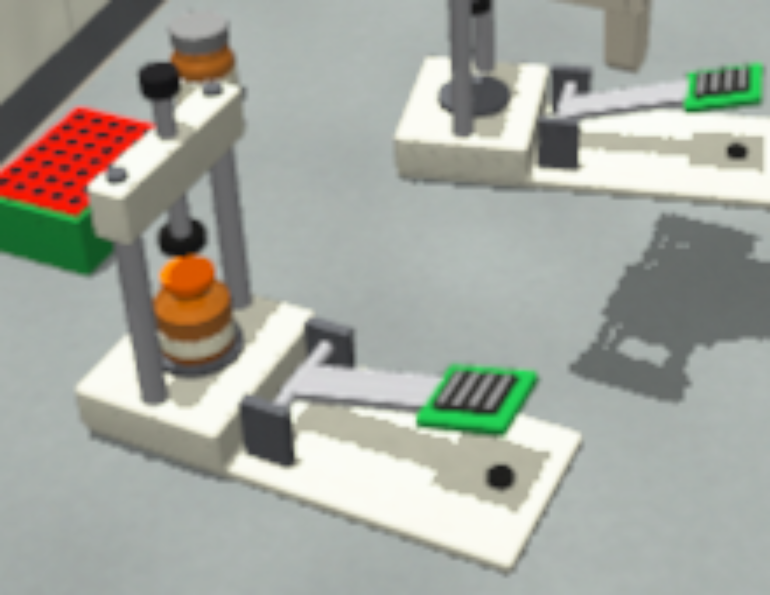

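View pics/c4.png

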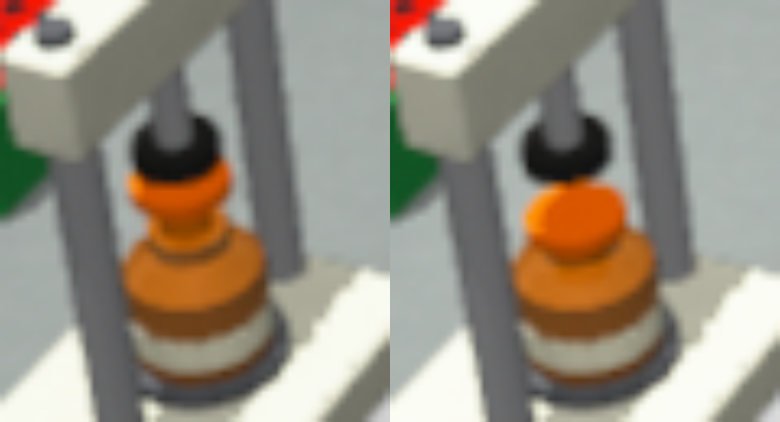

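The stopper is seated: the neck gap visible before is gone, and the stopper top is at about (575,215) in the right half of the comparison. The ram and pedal are back up, and the spare pedal is unchanged.

```bash
python3 -c "
from station import *
print(sign_off())"
```

```text
the job is handed in; nothing more can be done
None
```

I pressed the pedal of the press with the vial down to its stop and held it there for about 1 s. I then lifted the fingers, and the pedal came back up by itself.

- **At the stop:** the last 2 mm of commanded travel moved the tool only about 0.6 mm, and the force rose to 32 N vertical (about 34 N in all). The fingertips were then at about 31.5 mm, against a nominal 33 mm for the tread at the stop. That force came only through the closed fingertips.
- **After release:** the tread reads 72.6 mm above the bench, against 72.4 mm before pressing at the same pixels. The stopper sits down on the vial, with the neck gap gone and the ram clear of it. I judged this from the side picture, not from a measured depth.
- **Spare press:** its tread reads 72.4 mm against 72.8 mm before, which is within noise, so it was not touched.
- **Disagreement:** the two cameras put the tread 8–9 mm apart sideways, probably because the side view also takes in the tread's edge. I used the top view, and the base's centre line agreed with it to about 1 mm.

I handed the job in at about 8 s, with the arm clear of everything.

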